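Tip the tall tin into the low rack and press it home

ROBOT

A 6-joint arm with a two-finger parallel gripper is mounted at the origin on the work surface. World frame = base frame: x ahead of the robot, y to its left, z up, the work surface at z = 0. Lengths are in m, angles in degrees, forces in N, time in s.
With the tool pointing down it reaches from about 0.3 to 0.775 m from the base axis. Payload 14.6 kg.
Tool frame: the origin (TCP) lies between the finger pads; the fingertips stand 25 mm ahead of it and the grasp point (between the pads) lies 6 mm ahead of it (robot.tips_ahead is the distance from the TCP to the fingertips, in m); x points along the fingers, y is the direction in which the jaws open and shut, and the axes are right-handed (so a half turn about x gives the same grasp; the last joint's range is limited). The gripper opens to 94 mm and grips with 3 to 60 N. Pads are 16 mm wide; open, the fingers measure 119 mm over their backs; the gripper's body (75 mm by 177 mm) begins 78 mm behind the grasp point.
Start: joints at [-67.758, 17.183, 87.147, -0, 75.671, -3.816], TCP at [0.242, -0.494, 0.23] pointing down, gripper open.
Joint ranges: [-173.82, 173.82], [-45.26, 126.66], [13.44, 144.39], [-59.66, 239.66], [0, 175.72], [-146.38, 146.38]. Speed limits (degrees/s): [127.2, 127.2, 147.25, 180, 180, 180].

INTERFACE

Orientations are given as [roll, pitch, yaw] about the fixed x, y, z axes, in that order (R = Rz(yaw) Ry(pitch) Rx(roll)).
In Python, from rig import robot gives the robot as it stands. Calls block until the motion is done:
- robot.move_ptp(position, orientation): joint-space move of the TCP to a pose.
- robot.servo_line(position, velocity=0.15, rotation=None, force_limit=None): straight line of the TCP; rotation=None keeps the orientation; velocity is the mean speed in m/s. With force_limit (N) it stops when the force on the tool has changed by that much, and returns True; else False.
- robot.move_joints(angles): joint-space move.
- robot.move_gripper(opening, force=None): finger opening in m; force is the grip in N (None keeps the last); returns when the fingers have stopped.
- robot.pause(seconds).
- robot.inverse_kinematics(position, orientation): joint angles nearest the present ones, or None.
- robot.grab_frame(name): name is "scene" or "top" or "wrist"; returns a dict with "img" (480x640x3 uint8, red, green, blue), "depth" (480x640 float32, m along the optical axis (not along the pixel's ray), 0 where there is no reading), "fovy" (degrees; the focal length in pixels is half the picture's height over the tangent of half this angle, whatever the lens; pixels are square), "cx", "cy" (the principal point, pixels), "R" (3x3) and "t" (3): a world point X has camera coordinates R X + t; the wrist camera has in their place "T_tool_cam" (4x4, takes a point from camera to tool coordinates, whose origin is the TCP and whose axes are the tool frame's). Camera axes: x right, y down, z forward; pixel columns grow to the right and rows downward; lengths in m; the calibration is good to about 2 mm. The wrist camera is an equidistant fisheye: a pixel r from the principal point sees the ray r / f radians off the axis. A picture is of the moment at which its call begins: read the wrist's pose just before it.
A pose or a line that the arm cannot do raises robot.IKError and nothing moves.
- robot.sign_off(): hands the job in, once; it reports no verdict.
Readings, each from a call of its own:
- robot.read_time(): time.
- robot.read_joint_pos(): joint angles.
- robot.read_joint_velocities(): joint speeds.
- robot.read_joint_torque(): joint torques, N m.
- robot.read_tcp_pos(): TCP position.
- robot.read_eef_rot(): TCP orientation.
- robot.read_contact_force(): force on the tool from outside, world axes, zero at the start.
- robot.read_ft_torque(): the same for the moment, N m.
- robot.read_gripper_width(): finger opening in m.
Only numpy, scipy, OpenCV 4.12 (cv2) and the standard library are available. Lean on these libraries where they do the work, as an engineer would, in place of code of your own. Each camera call takes 0.05 s, during which the arm holds its last target.

TASK

The tall boot-oil tin is stored lying down in the low wooden rack, cap to the back. Without lifting it, slide it upright until its foot stands against the rack's front edge, tip it over that edge onto the rack by pushing high on it, then push its base until it lies wholly inside the rack and bears on the sprung plate with a steady push of about 10 newtons for a moment, and take the arm away. The tin is thin, so never push it with 20 newtons or more, and leave the other things on the bench where they are.

Things in the scene. Friction and masses are not known exactly. Their poses are not given: they have to be found in the camera images.
- tin_center (a point): Tall oblong aluminium tin, 66 mm (its x) by 84 mm (its y) by 104 mm tall (its z, base to cap), plus a cap 32 mm wide, 12 mm high on top. This point: centre of the box, 52 mm above its base. Starts upright before the rack, x within 0.25 rad of the rack's x, an 84 mm face to the rack. 0.35 to 0.57 kg, friction 0.5 to 0.66: slides at 2 to 4 N if pushed below 45 mm; pushed higher it may tip.
- tin_cap (a point): Centre of the top of the tall tin's cap, on its z axis, 116 mm above its base; same axes. With the foot against the rack, a push 90 mm up tips the tin with 3 to 6 N; it balances at 0.55 rad of tilt, then falls onto the rack by itself, its base sticking out about 15 mm in front of the rack's edge.
- rack: Low wooden rack fixed to the bench: a deck 195 mm long (x), 150 mm wide (y), top 14 mm above the bench. Origin: middle of its front edge, at bench height; x points into the rack, z up. The deck's front face (plane x = 0) is the low stop. From x = 40 mm, side rails 24 mm above the deck leave a lane 126 mm wide, open above. A back board 74 mm high stands at x = 183 mm.
- plate (a joint): Upright sprung steel plate (80 mm wide, 58 mm high) across the rack's lane, before the back board: how far it is pushed back, in m, 0 at rest, at most 0.008. It yields at 2 N, then 2.5 N more per mm. At rest its face is anywhere from x = 131 to 149 mm in the rack's frame, not measured: find it by feel.
- flashlight: White plastic flashlight lying beside the rack, 150 mm long (x), 42 mm thick at the head; leave it alone. Origin under its middle.
- shoehorn: Stainless shoe horn lying beside the rack, 165 mm long (x), 41 mm wide, 10 mm high; leave it alone. Origin under its middle.
- saucer: Brown ceramic planter saucer, 116 mm across, 22 mm high, beside the tall tin; leave it alone. Origin under its centre.
- small_tin: Small round aluminium tin with twist cap, 57 mm across, 48 mm high, beside the tall tin; leave it alone. Origin under its centre.
- brush: Wooden boot brush, 150 x 50 x 48 mm, to the left of the flashlight; leave it alone. Origin under its centre.
- mug: White mug, 80 mm across, 90 mm high, to the right of the shoe horn; leave it alone. Origin under its centre.
Mind the look-alikes: they are no part of the job. Leave any blue or green look-alike of the part that bears tin_center alone.

How it is judged (in metres and radians):
On the way, in this order (a step that is already met when the one before it is completed fails the run):
1. the tin stands upright with its foot against the rack's front edge (x of tin_center in the frame of rack above -0.04 m and angle between tin_center's own z axis and vertical below 0.12 rad), for 0.2 s.
2. the tin lies on the rack on its wide side, cap to the back (angle between tin_center's own z axis and vertical between 1.47 and 1.67 rad and height (world z) of tin_center between 0.042 and 0.053 m and x of tin_cap in the frame of rack above 0.06 m), for 0.2 s.
3. the tin is pressed against the sprung plate (4 N or more, plate 0.8 mm or more back) (angle between tin_center's own z axis and vertical between 1.47 and 1.67 rad and height (world z) of tin_center between 0.042 and 0.053 m and value of joint plate above 0.0008 m), for 0.25 s.
At the end, for the whole second after the job is handed in: The tin lies at rest on the rack's deck on its wide side (level within 0.1 rad), cap to the back, within 0.2 rad of straight and 30 mm of the lane's middle, the cap's top at least 126 mm behind the front edge (base inside it), after being pressed on the sprung plate (angle between tin_center's own z axis and vertical between 1.47 and 1.67 rad and height (world z) of tin_center between 0.042 and 0.053 m and x of tin_cap in the frame of rack above 0.126 m and x of tin_center in the frame of rack above 0.06 m and y of tin_center in the frame of rack between -0.03 and 0.03 m and angle between the z axis of tin_center and the x axis of rack, either way round below 0.2 rad and linear speed of tin below 0.01 m/s); the robot touches nothing.
It fails at once if the arm pushes the tin with 20 N or more (contact force between any of the fingers, the arm and tin above 20 N).
It fails at once if the tin is lifted (its centre more than 100 mm above the bench) (height (world z) of tin_center above 0.1 m).
It fails at once if another thing on the bench is moved more than 15 mm (distance of any of flashlight, shoehorn, saucer, small_tin, brush, mug from where it was at the start of the episode above 0.015 m).
It also fails if it takes over 72 s, if anything falls off the work surface, if the arm or the gripper's body presses on something with over 40 N, if the wrist force passes 120 N, or if a joint passes its speed limit or range.

## Working session

There is one attempt and no reset: what is moved stays moved. The work goes in short steps, each a Python script; the robot and the scene stay as the last script left them, time stands still between calls to the robot, and variables do not carry over. Pictures are saved under pics/ and viewed, and the job is handed in when it is done.

```bash
ls; mkdir -p pics; python3 - <<'E'
from rig import robot
import cv2,numpy as np,pickle
for n in ("scene","top"):
    f=robot.grab_frame(n); pickle.dump(f,open(n+".pkl","wb"))
    cv2.imwrite(f"pics/{n}0.png",f["img"][:,:,::-1]); print(n,f["fovy"],f["cx"],f["cy"],f["R"],f["t"])
print(robot.read_time(),robot.read_tcp_pos(),robot.read_eef_rot(),robot.tips_ahead,robot.read_contact_force())
E
```

```text
pics
scene 52.94291433773133 309.99610631729996 245.4898240689596 [[ 0.57898845  0.81531985 -0.00509068]
 [ 0.52453389 -0.37725623 -0.76324435]
 [-0.62420876  0.43923943 -0.64608989]] [-0.2644099  -0.16474047  1.3274614 ]
top 53.082092323050475 325.1879057112826 234.1171221772266 [[ 0.02464291 -0.99951596  0.01898854]
 [-0.99744809 -0.02585621 -0.06654891]
 [ 0.06700767 -0.01730013 -0.99760247]] [-0.04568212  0.48345838  1.32714121]
0.1 [ 0.24150194 -0.49390697  0.22993914] [-93.94918726  89.93985401 112.10796327] 0.025 [-0.06777765 -0.48838782 -0.4517149 ]
```

View pics/scene0.png

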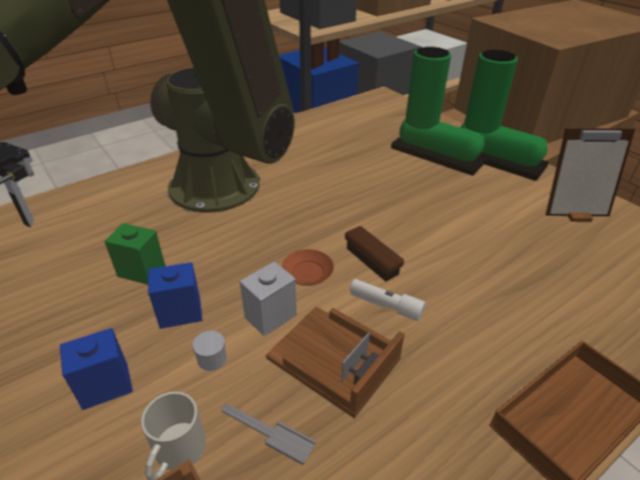

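View pics/top0.png

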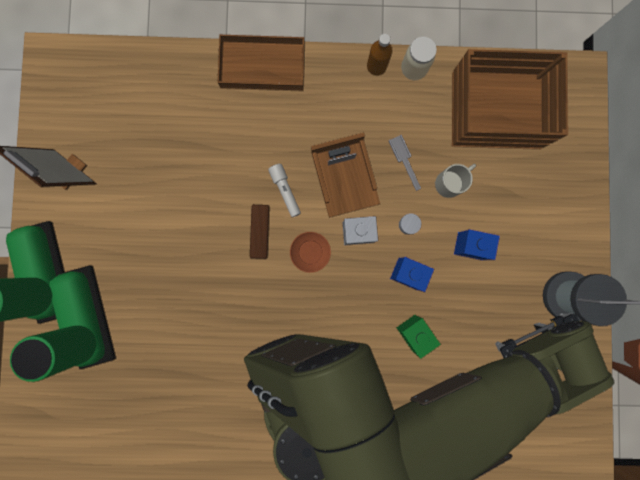

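The candidates are four tall tins. Scene pixels: silver (268,297), blue (175,295), blue (95,368), green (135,253). The silver one, at top view (361,230), is bare aluminium and stands right before the rack, so it fits. I'll confirm it in enlarged crops.

```bash
python3 - <<'E'
import pickle,cv2
t=pickle.load(open("top.pkl","rb"));s=pickle.load(open("scene.pkl","rb"))
cv2.imwrite("pics/topc.png",cv2.resize(t["img"][120:270,290:440,::-1],None,fx=4,fy=4,interpolation=cv2.INTER_CUBIC))
cv2.imwrite("pics/scenec.png",cv2.resize(s["img"][250:420,220:420,::-1],None,fx=3.5,fy=3.5,interpolation=cv2.INTER_CUBIC))
E
```

```text
(no output)
```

View pics/topc.png

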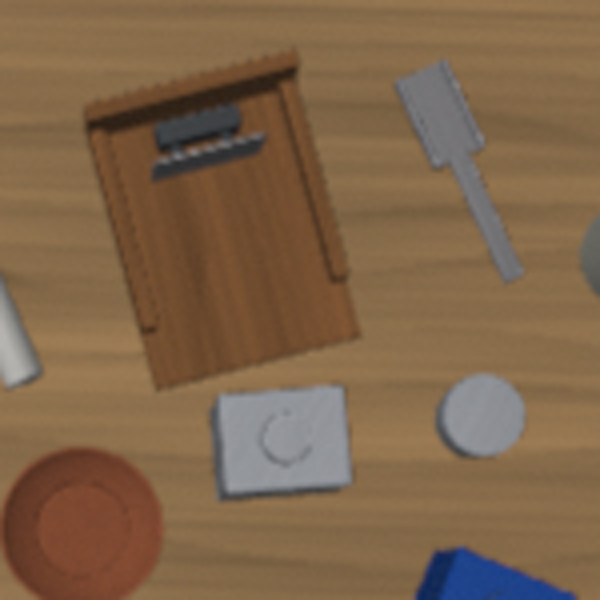

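View pics/scenec.png

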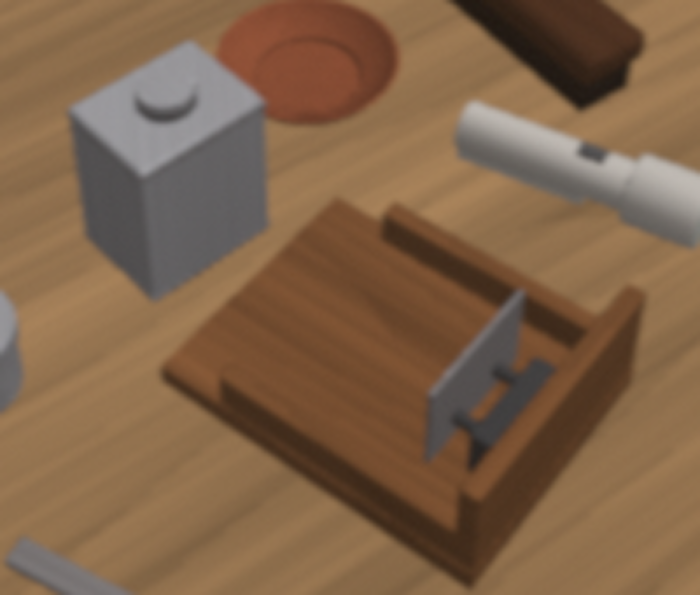

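Confirmed: the bare silver tin is the one, with its top face at crop corners (216,395)–(352,484). The rack's front deck corners are at (157,389) and (360,335).

```bash
cat > h.py <<'E'
import numpy as np,pickle
def ray(f,u,v,z):
    F=240/np.tan(np.radians(f["fovy"]/2)); d=np.array([(u-f["cx"])/F,(v-f["cy"])/F,1])
    R=np.array(f["R"]);t=np.array(f["t"]);c=-R.T@t;w=R.T@d
    return c+w*(z-c[2])/w[2]
E
python3 - <<'E'
from h import *
np.set_printoptions(precision=4,suppress=True)
t=pickle.load(open("top.pkl","rb"));s=pickle.load(open("scene.pkl","rb"))
T=lambda u,v,z:ray(t,(u+.5)/4-.5+290,(v+.5)/4-.5+120,z)[:2]
S=lambda u,v,z:ray(s,(u+.5)/3.5-.5+220,(v+.5)/3.5-.5+250,z)[:2]
for n,A,fl,fr,cor,cap,bl,br in (("top",T,(157,389),(360,335),[(216,395),(345,386),(352,484),(222,496)],(288,438),None,None),
  ("scene",S,(337,199),(163,372),[(265,101),(143,177),(70,109),(190,42)],(166,90),None,None)):
    a=A(*fl,.014);b=A(*fr,.014);y=(a-b);print(n,"rack",(a+b)/2,np.linalg.norm(y),"yaw",np.degrees(np.arctan2(-y[0],y[1])))
    c=np.array([A(*p,.104) for p in cor]);print(" tin",c.mean(0),"sides",[np.linalg.norm(c[i]-c[(i+1)%4]).round(4) for i in range(4)])
    y=(c[0]+c[3]-c[1]-c[2]);print(" yaw",np.degrees(np.arctan2(-y[0],y[1])),"cap",A(*cap,.116))
print("plate top edge",T(150,165,.072),T(265,135,.072))
print("saucer",T(82,528,.02),"small",T(483,414,.048))
E
```

```text
top rack [ 0.5544 -0.1137] 0.14826435860947731 yaw 16.472219364947314
 tin [ 0.4927 -0.1243] sides [np.float64(0.085), np.float64(0.0645), np.float64(0.0855), np.float64(0.0664)]
 yaw 6.131620873494894 cap [ 0.4932 -0.1259]
scene rack [ 0.5594 -0.1143] 0.15085898511299584 yaw 17.420423245835696
 tin [ 0.4973 -0.1249] sides [np.float64(0.0818), np.float64(0.0652), np.float64(0.0802), np.float64(0.0634)]
 yaw 6.160246590974998 cap [ 0.4976 -0.1252]
plate top edge [ 0.6796 -0.0328] [ 0.7025 -0.1104]
saucer [0.4344 0.0073] small [ 0.5186 -0.2659]
```

```bash
cat >> h.py <<'E'
from scipy.spatial.transform import Rotation as Ro
RO=np.array([.557,-.114]); YAW=16.9
def to_rack(p):
    c,s=np.cos(np.radians(YAW)),np.sin(np.radians(YAW)); d=np.asarray(p)[:2]-RO
    return np.array([c*d[0]+s*d[1],-s*d[0]+c*d[1]])
def from_rack(x,y,z):
    c,s=np.cos(np.radians(YAW)),np.sin(np.radians(YAW))
    return np.array([RO[0]+c*x-s*y,RO[1]+s*x+c*y,z])
def pose(x,y,z,tilt,sgn=1,tips=.025):
    """TCP position+rpy with fingertip centre at rack (x,y), height z; tilt: tips lead"""
    q=np.radians(tilt);Rz=Ro.from_euler('z',YAW,degrees=True).as_matrix()
    a=Rz@np.array([np.sin(q),0,-np.cos(q)]);y_=Rz@np.array([0,sgn,0.]);M=np.c_[a,y_,np.cross(a,y_)]
    return from_rack(x,y,z)-tips*a, Ro.from_matrix(M).as_euler('xyz',degrees=True)
E
python3 - <<'E'
from h import *
from rig import robot
np.set_printoptions(precision=4,suppress=True)
t=pickle.load(open("top.pkl","rb"))
for n,u,v,z in(("blue1cap",415,274,.116),("blue corner",405,258,.104),("blue corner2",433,268,.104),("blue2",480,244,.116),("green",419,336,.116)):
    print(n,to_rack(ray(t,u,v,z)))
for s in(1,-1):
  for a in((-.13,.005,.2,20),(-.13,.005,.03,20),(-.04,.005,.03,20),(-.02,.005,.12,20),(.05,.005,.05,20)):
    p,r=pose(*a,sgn=s); print(s,a,p,r,robot.inverse_kinematics(p,r))
E
```

```text
blue1cap [-0.2131 -0.0944]
blue corner [-0.1669 -0.0831]
blue corner2 [-0.2116 -0.1466]
blue2 [-0.1838 -0.2797]
green [-0.3679 -0.0601]
1 (-0.13, 0.005, 0.2, 20) [ 0.423  -0.1495  0.2235] [-0.  70.  16.9] None
1 (-0.13, 0.005, 0.03, 20) [ 0.423  -0.1495  0.0535] [-0.  70.  16.9] None
1 (-0.04, 0.005, 0.03, 20) [ 0.5091 -0.1233  0.0535] [-0.  70.  16.9] None
1 (-0.02, 0.005, 0.12, 20) [ 0.5282 -0.1175  0.1435] [-0.  70.  16.9] [ -22.0535   13.7831  106.1702   17.5142   45.6025 -139.6736]
1 (0.05, 0.005, 0.05, 20) [ 0.5952 -0.0972  0.0735] [-0.  70.  16.9] [ -17.2558   26.5832   99.4371   17.9263   38.6    -136.708 ]
-1 (-0.13, 0.005, 0.2, 20) [ 0.423  -0.1495  0.2235] [180.   70.   16.9] [-32.3805  -3.3222 113.1653  17.7838  58.0725  32.8613]
-1 (-0.13, 0.005, 0.03, 20) [ 0.423  -0.1495  0.0535] [180.   70.   16.9] [-32.3805  13.5877 122.1884  27.6159  34.0018  19.0426]
-1 (-0.04, 0.005, 0.03, 20) [ 0.5091 -0.1233  0.0535] [180.   70.   16.9] [-23.6458  20.8098 111.8671  23.3636  34.1004  31.5226]
-1 (-0.02, 0.005, 0.12, 20) [ 0.5282 -0.1175  0.1435] [180.   70.   16.9] [-22.0535  13.7831 106.1702  17.5142  45.6025  40.3264]
-1 (0.05, 0.005, 0.05, 20) [ 0.5952 -0.0972  0.0735] [180.   70.   16.9] [-17.2558  26.5832  99.4371  17.9263  38.6     43.292 ]
```

```bash
python3 - <<'E'
from h import *
from rig import robot
import cv2
np.set_printoptions(precision=3,suppress=True)
robot.move_gripper(.05)
p,r=pose(-.125,.006,.2,20,-1); robot.move_ptp(p,r)
f=robot.grab_frame("scene"); cv2.imwrite("pics/s1.png",f["img"][:,:,::-1])
p,r=pose(-.125,.006,.028,20,-1); print(robot.servo_line(p,.12,force_limit=8))
robot.pause(.2);print(robot.read_tcp_pos()-p,robot.read_contact_force(),robot.read_time(),robot.read_gripper_width())
f=robot.grab_frame("scene"); cv2.imwrite("pics/s2.png",f["img"][200:420,150:450,::-1].repeat(2,0).repeat(2,1))
f=robot.grab_frame("top"); cv2.imwrite("pics/t2.png",f["img"][120:320,250:510,::-1].repeat(3,0).repeat(3,1))
E
```

```text
False
[ 0. -0.  0.] [ 0.024  0.204 -0.527] 4.225 0.04998132392136393
```

View pics/s2.png

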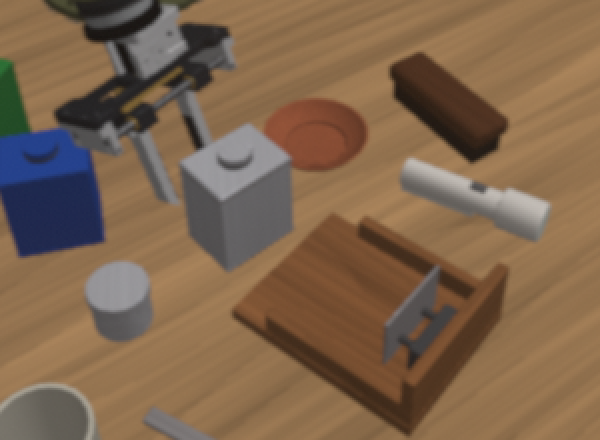

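View pics/t2.png

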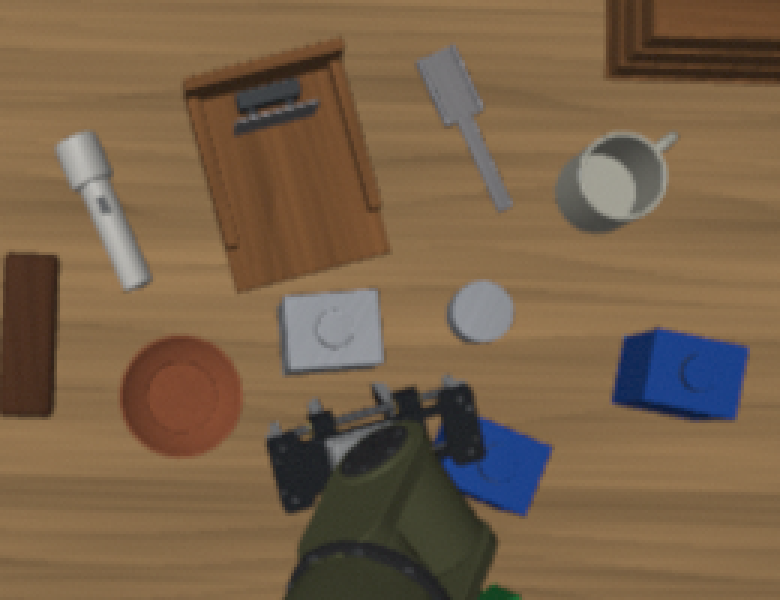

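```bash
python3 - <<'E'
from h import *
from rig import robot
import cv2
np.set_printoptions(precision=3,suppress=True)
for x,v in((-.095,.03),(-.085,.03),(-.055,.015)):
    p,r=pose(x,.006,.024 if x>-.09 else .028,20,-1); s=robot.servo_line(p,v,force_limit=6.5)
    tp=robot.read_tcp_pos(); print(s,x+(to_rack(tp)-to_rack(p))[0],robot.read_contact_force(),robot.read_time())
    if s:break
robot.pause(.3);print(robot.read_contact_force())
f=robot.grab_frame("scene"); pickle.dump(f,open("s3.pkl","wb"));cv2.imwrite("pics/s3.png",f["img"][200:420,150:450,::-1].repeat(2,0).repeat(2,1))
f=robot.grab_frame("top"); pickle.dump(f,open("t3.pkl","wb"));cv2.imwrite("pics/t3.png",cv2.resize(f["img"][120:270,290:440,::-1],None,fx=4,fy=4,interpolation=cv2.INTER_CUBIC))
E
```

```text
False -0.09505499078321142 [-1.202 -1.098 -0.014] 5.475
False -0.08487287168021362 [ 0.28  -0.225  0.837] 5.9833
True -0.07550414143863529 [-3.705 -1.702  2.922] 6.8917
[-1.108 -0.093  0.927]
```

View pics/s3.png

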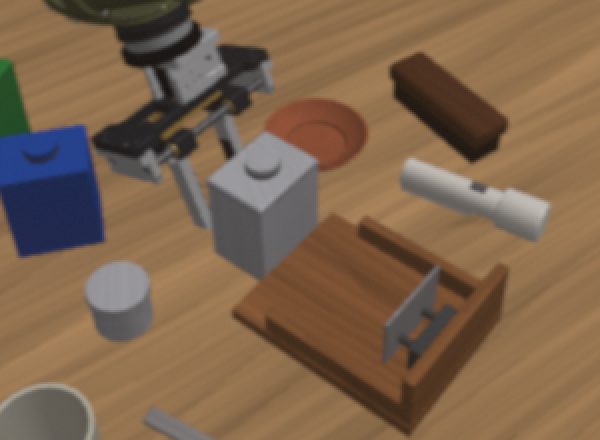

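View pics/t3.png

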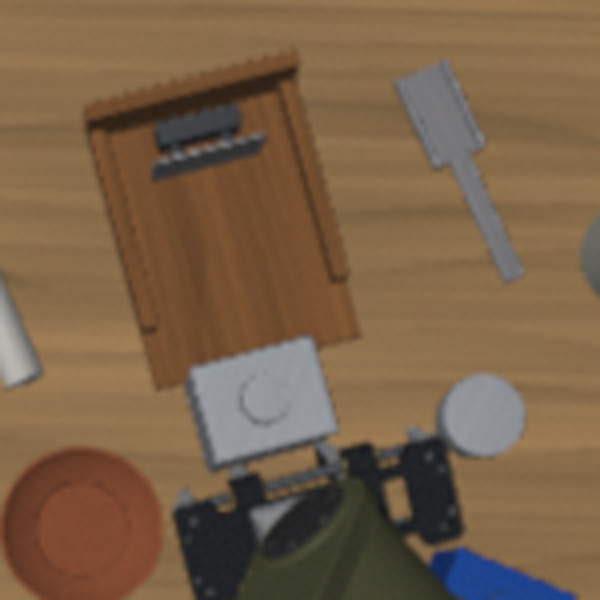

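```bash
python3 - <<'E'
from h import *
from rig import robot
np.set_printoptions(precision=4,suppress=True)
t=pickle.load(open("t3.pkl","rb"))
T=lambda u,v,z:ray(t,(u+.5)/4-.5+290,(v+.5)/4-.5+120,z)[:2]
c=np.array([T(*p,.104) for p in((190,372),(312,337),(338,432),(213,468))])
a=T(157,389,.014);b=T(360,335,.014);y=(a-b)/np.linalg.norm(a-b);x=np.array([y[1],-y[0]])
d=c.mean(0)-(a+b)/2;print("tin in rack (same cam)",d@x,d@y, "tin yaw",[np.degrees(np.arctan2(-(c[i]-c[j])[0],(c[i]-c[j])[1])) for i,j in((0,1),(3,2))])
for k in range(2):
    p,r=pose(-.06,.006,.024,20,-1); s=robot.servo_line(p,.012,force_limit=6.5)
    print(s,-.06+(to_rack(robot.read_tcp_pos())-to_rack(p))[0],robot.read_contact_force(),robot.read_time())
    robot.pause(.3);print(robot.read_contact_force(),to_rack(robot.read_tcp_pos())-to_rack(p))
    if not s: break
E
```

```text
tin in rack (same cam) -0.034662281010104525 0.013761072501127519 tin yaw [np.float64(17.593982730228632), np.float64(17.54479726771903)]
True -0.07547770823985521 [-2.4822 -1.6204  2.2513] 7.6667
[-3.1166 -2.0886  1.9832] [-0.0156  0.0007]
True -0.07542011917958995 [-3.0452 -0.7132  2.2801] 8.3083
[-2.772  -2.1069  2.2434] [-0.0155  0.0009]
```

```bash
python3 - <<'E'
from h import *
from rig import robot
import cv2
np.set_printoptions(precision=3,suppress=True)
Y=.011
def go(x,z,v,fl=None):
    p,r=pose(x,Y,z,20,-1); s=robot.servo_line(p,v,force_limit=fl)
    d=robot.read_tcp_pos()-p; print(x,z,s,np.abs(d).max().round(4),robot.read_contact_force(),robot.read_time()); return s
go(-.11,.03,.1); go(-.11,.088,.1); go(-.085,.088,.06,8); print(robot.pause(.2),robot.read_contact_force())
for x,z in((-.065,.091),(-.05,.096),(-.035,.101),(-.02,.104),(-.01,.105)):
    if go(x,z,.03,11): break
robot.pause(.3)
f=robot.grab_frame("scene"); pickle.dump(f,open("s4.pkl","wb"));cv2.imwrite("pics/s4.png",f["img"][200:420,150:450,::-1].repeat(2,0).repeat(2,1))
E
```

```text
-0.11 0.03 False 0.0003 [ 1.027 -0.095  0.52 ] 9.1167
-0.11 0.088 False 0.0005 [-0.225 -0.083 -0.732] 9.85
-0.085 0.088 False 0.0003 [-0.737  0.039 -0.026] 10.4167
False [ 0.795 -0.521 -0.249]
-0.065 0.091 False 0.0004 [-5.499 -1.68   5.002] 11.4417
-0.05 0.096 False 0.0006 [-3.774 -1.646  5.222] 12.1167
-0.035 0.101 False 0.0001 [-0.908 -1.364  2.222] 12.7917
-0.02 0.104 False 0.0002 [ 0.334  0.127 -0.178] 13.45
-0.01 0.105 False 0.0001 [ 0.063  0.056 -1.159] 13.9333
```

View pics/s4.png

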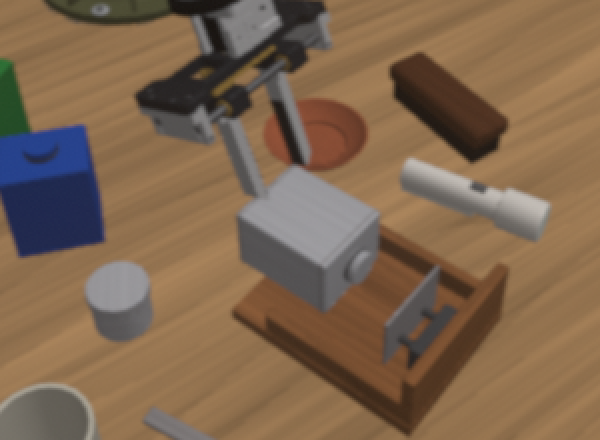

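The tin has tipped onto the deck with its cap to the back. I'll back the arm off and measure its y and yaw.

```bash
python3 - <<'E'
from h import *
from rig import robot
import cv2
Y=.011
p,r=pose(-.09,Y,.12,20,-1); robot.servo_line(p,.15)
f=robot.grab_frame("top"); pickle.dump(f,open("t5.pkl","wb"));cv2.imwrite("pics/t5.png",cv2.resize(f["img"][120:270,290:440,::-1],None,fx=4,fy=4,interpolation=cv2.INTER_CUBIC))
f=robot.grab_frame("scene"); pickle.dump(f,open("s5.pkl","wb"));cv2.imwrite("pics/s5.png",cv2.resize(f["img"][250:420,220:420,::-1],None,fx=3.5,fy=3.5,interpolation=cv2.INTER_CUBIC))
E
```

```text
(no output)
```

View pics/t5.png

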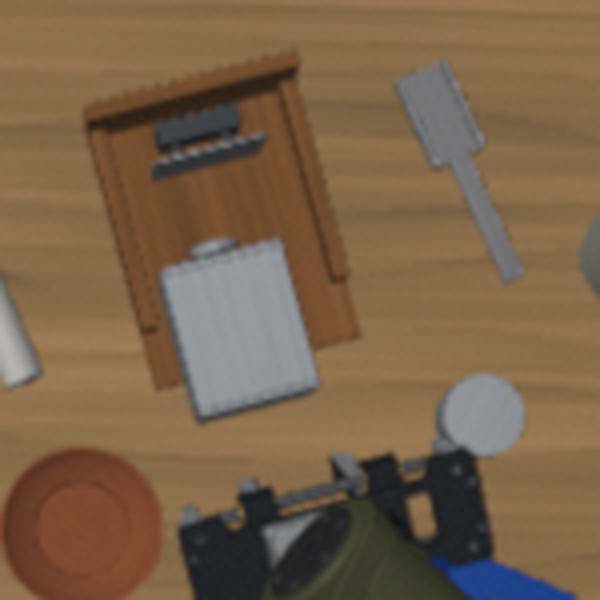

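View pics/s5.png

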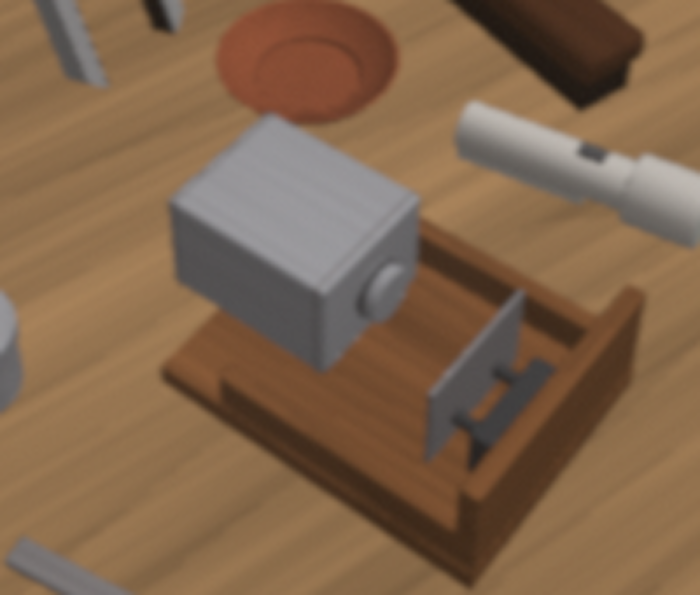

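```bash
python3 - <<'E'
from h import *
np.set_printoptions(precision=4,suppress=True)
t=pickle.load(open("t5.pkl","rb"));s=pickle.load(open("s5.pkl","rb"))
T=lambda u,v,z:ray(t,(u+.5)/4-.5+290,(v+.5)/4-.5+120,z)[:2]
S=lambda u,v,z:ray(s,(u+.5)/3.5-.5+220,(v+.5)/3.5-.5+250,z)[:2]
for A,cs,fl,fr in((T,((162,270),(281,238),(318,382),(200,418)),(157,389),(360,335)),(S,((419,201),(321,291),(171,203),(270,114)),(337,199),(163,372))):
    c=np.array([A(*p,.080) for p in cs]);a=A(*fl,.014);b=A(*fr,.014);y=(a-b)/np.linalg.norm(a-b);x=np.array([y[1],-y[0]])
    d=c.mean(0)-(a+b)/2;h=c[0]+c[1]-c[2]-c[3]
    print("tin",d@x,d@y,"axis",np.degrees(np.arctan2(h[1],h[0])),"world rel nominal",to_rack(c.mean(0)),[to_rack(k) for k in c])
print("rail/back corners top", to_rack(T(88,104,.088)),to_rack(T(298,52,.088)), "rails front",to_rack(T(142,332,.038)),to_rack(T(346,278,.038)))
E
```

```text
tin 0.01991200994831627 0.012804975479495379 axis 15.567093565316508 world rel nominal [0.0176 0.0137] [array([0.0685, 0.054 ]), array([ 0.0682, -0.029 ]), array([-0.0319, -0.0265]), array([-0.0342,  0.0562])]
tin 0.018762270671162685 0.013023148810380821 axis 16.421865376328057 world rel nominal [0.0209 0.0122] [array([0.0726, 0.0509]), array([ 0.0686, -0.0272]), array([-0.0286, -0.0284]), array([-0.029 ,  0.0537])]
rail/back corners top [0.1884 0.0723] [ 0.1856 -0.0733] rails front [0.0368 0.0758] [ 0.0357 -0.0707]
```

```bash
python3 - <<'E'
from h import *
from rig import robot
import cv2
np.set_printoptions(precision=3,suppress=True)
Y=.013
xd=from_rack(1,0,0)-from_rack(0,0,0)
def F(n=6):
    a=[]
    for _ in range(n): a.append(robot.read_contact_force()@xd); robot.pause(.02)
    return -np.mean(a)
def go(x,z,v,fl=None):
    p,r=pose(x,Y,z,20,-1); s=robot.servo_line(p,v,force_limit=fl); return s,x+(to_rack(robot.read_tcp_pos())-to_rack(p))[0]
go(-.075,.12,.1);print(go(-.075,.04,.1,8)); robot.pause(.2); b=F(); print("bias",b)
print(go(-.02,.04,.03,9),F()-b); print(go(.0,.04,.02,9),F()-b,robot.read_time())
x=.0
while x<.036:
    x+=.001; s=go(x,.04,.01,8); f=F(8)-b; print(s,f.round(2),robot.read_time())
    if f>11.5 or s[0]: break
f=robot.grab_frame("scene"); cv2.imwrite("pics/s6.png",cv2.resize(f["img"][250:420,220:420,::-1],None,fx=3.5,fy=3.5,interpolation=cv2.INTER_CUBIC))
E
```

```text
(False, np.float64(-0.07480988060156891))
bias -0.3909255550307172
(False, np.float64(-0.020068187067650022)) 3.0639450724283384
(False, np.float64(1.3491855034143338e-05)) 1.8365578802519331 19.9583
(False, np.float64(0.0010122582720869947)) 2.58 20.3417
(False, np.float64(0.0020591465178195437)) 2.54 20.725
(False, np.float64(0.0030643673632487897)) 2.48 21.1083
(False, np.float64(0.0040577362350162575)) 2.33 21.4917
(False, np.float64(0.005054250976999808)) 2.46 21.875
(False, np.float64(0.006034507348099367)) 2.57 22.2583
(False, np.float64(0.0070611173799024285)) 2.78 22.6417
(False, np.float64(0.00806451808819176)) 2.36 23.025
(False, np.float64(0.00905292653972345)) 2.72 23.4083
(False, np.float64(0.010043821178288101)) 2.56 23.7917
(False, np.float64(0.01104366495080077)) 2.33 24.175
(False, np.float64(0.012063098079498208)) 2.47 24.5583
(False, np.float64(0.013064827699643422)) 2.89 24.9417
(False, np.float64(0.014048425185869882)) 2.62 25.325
(False, np.float64(0.015043290276658574)) 2.66 25.7083
(False, np.float64(0.016061293171839935)) 2.8 26.0917
(False, np.float64(0.016981546432399977)) 3.59 26.475
(False, np.float64(0.017798182092088874)) 6.12 26.8583
(False, np.float64(0.01861607796151586)) 8.5 27.2417
(False, np.float64(0.019427344006960667)) 11.4 27.625
(False, np.float64(0.020222774896808834)) 13.5 28.0083
```

View pics/s6.png

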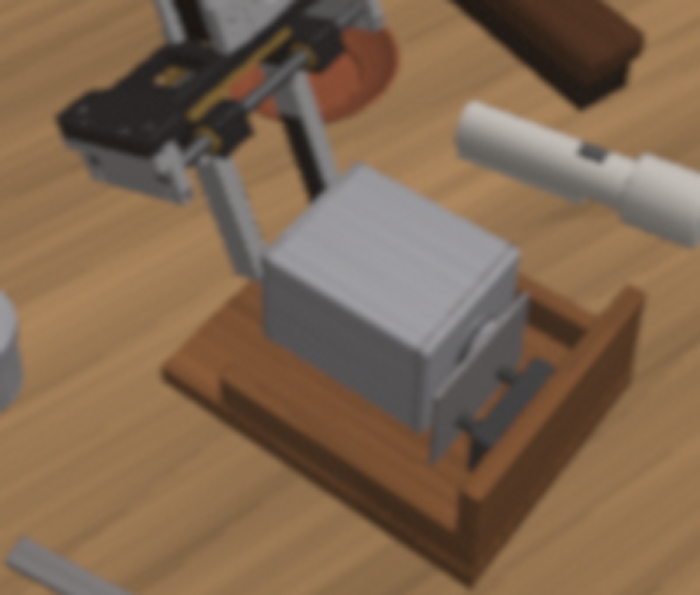

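The finger push is 13.5 N, less about 2.6 N of sliding friction, so about 11 N is on the plate. The picture shows the cap on the plate. I'll hold briefly, then retreat.

```bash
python3 - <<'E'
from h import *
from rig import robot
import cv2
robot.pause(.6); print(robot.read_contact_force())
Y=.013
for x,z,v in((.0,.04,.02),(-.08,.06,.08),(-.09,.2,.12)):
    p,r=pose(x,Y,z,20,-1); robot.servo_line(p,v)
robot.move_joints([-67.758, 17.183, 87.147, 0, 75.671, -3.816])
robot.pause(.3); print(robot.read_time(),robot.read_contact_force())
f=robot.grab_frame("top"); pickle.dump(f,open("t7.pkl","wb"));cv2.imwrite("pics/t7.png",cv2.resize(f["img"][120:270,290:440,::-1],None,fx=4,fy=4,interpolation=cv2.INTER_CUBIC))
f=robot.grab_frame("scene"); pickle.dump(f,open("s7.pkl","wb"));cv2.imwrite("pics/s7.png",cv2.resize(f["img"][250:420,220:420,::-1],None,fx=3.5,fy=3.5,interpolation=cv2.INTER_CUBIC))
E
```

```text
[-12.82762428  -3.67816524   5.52109379]
34.225 [-0.03213837  0.38939097  0.99499066]
```

View pics/t7.png

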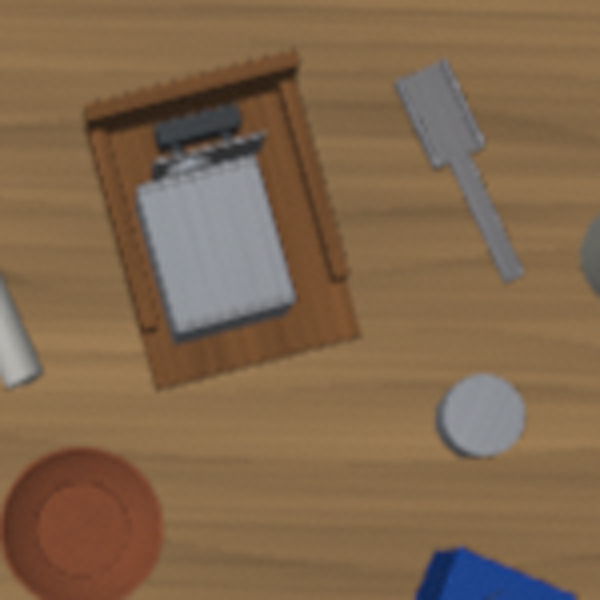

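View pics/s7.png

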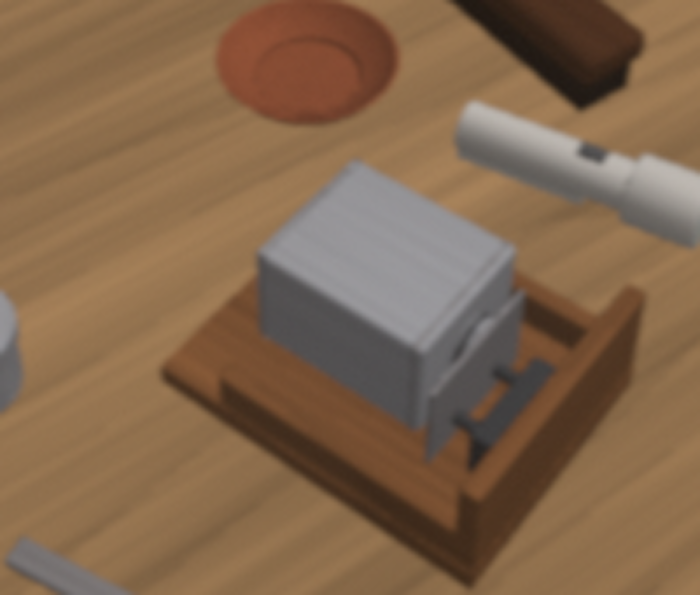

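```bash
python3 - <<'E'
from h import *
np.set_printoptions(precision=4,suppress=True)
t=pickle.load(open("t7.pkl","rb"));s=pickle.load(open("s7.pkl","rb"))
T=lambda u,v,z:ray(t,(u+.5)/4-.5+290,(v+.5)/4-.5+120,z)[:2]
S=lambda u,v,z:ray(s,(u+.5)/3.5-.5+220,(v+.5)/3.5-.5+250,z)[:2]
for A,cs,fl,fr in((T,((138,186),(257,155),(294,300),(178,335)),(157,389),(360,335)),(S,((515,247),(419,350),(259,252),(356,160)),(337,199),(163,372))):
    c=np.array([A(*p,.080) for p in cs]);a=A(*fl,.014);b=A(*fr,.014);y=(a-b)/np.linalg.norm(a-b);x=np.array([y[1],-y[0]])
    d=c.mean(0)-(a+b)/2;h=c[0]+c[1]-c[2]-c[3]
    print("tin",d@x,d@y,"axis",np.degrees(np.arctan2(h[1],h[0])),np.degrees(np.arctan2(x[1],x[0])))
from rig import robot
import cv2
a=pickle.load(open("top.pkl","rb"))["img"].astype(int);b=t["img"].astype(int)
d=(np.abs(a-b).sum(2)>60)[100:320,240:500];ys,xs=np.nonzero(d);print("changed px bbox",xs.min()+240,xs.max()+240,ys.min()+100,ys.max()+100)
robot.sign_off()
E
```

```text
tin 0.07811604553866754 0.013309015822220523 axis 15.840312093721904 16.472219364947314
tin 0.07638351583893427 0.01418046867100329 axis 16.723223189996386 17.420423245835696
changed px bbox 324 377 159 244
the job is handed in; nothing more can be done
```

The tin is lying in the rack with its cap to the back, the arm is clear of everything, and I handed the job in at about 34 s.

- **Slide and tip:** I slid the tin upright to the rack's front edge with two low fingertips. I then tipped it over the edge by pushing about 90 mm up, with at most about 8 N.
- **Press:** I pushed the base until the cap pressed the sprung plate. The finger push settled at 13.5 N, less about 2.6 N of sliding friction, so about 11 N was on the plate. I held it there for about 0.6 s.

**Last checks:**

| Check | Top camera | Scene camera | Required |
|---|---|---|---|
| Tin centre x in the rack | 78 mm | 76 mm | above 60 mm |
| Tin centre y in the rack | +13 mm | +14 mm | within ±30 mm |
| Angle from straight | 0.6° | 0.7° | below 0.2 rad (11.5°) |
| Cap top, behind the front edge | about 142 mm | about 140 mm | at least 126 mm |

- **Other things on the bench:** In the top picture, the only pixels that changed around the work area were where the tin had been and where it is now. Nothing else there had moved.
- **Disagreement:** The two cameras differed by about 5 mm and 1° on the rack's position. I used the average, and the point where the tin met the rack edge agreed with it to about 1.5 mm.

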